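# Stopper the leaning sample jar

### The job

Take the green stopper out of the wooden storage block and close the sample jar with it: push it fully home in the leaning neck, so that its collar sits flush all round on the rim, and let go. Leave the red stopper, the glass dish, the piece of wood and the screwdriver where they are.

Things in the scene. Friction and masses are not known exactly. Their poses are not given: they have to be found in the camera images.
- green_stopper: Green plastic stopper, 90 mm long, round about its z axis. Origin at the centre of its small lower end, z up along its axis. Tapered plug from z=0 (32 mm diameter) to z=38 mm (40 mm diameter); collar 60 mm diameter from z=38 to 46 mm; cylindrical grip 28 mm diameter from z=46 to 90 mm. About 90 g. It starts upright, hanging by its collar in one of the two holes of the block.
- green_stopper_collar (a point): Centre of the underside of the green stopper's collar (38 mm above the stopper's origin); same axes as the stopper. When home it lies at the jar's mouth centre.
- red_stopper: Red plastic stopper, the spare, like the green one in length, collar and grip but its plug is 39 to 46 mm in diameter, too wide for this jar. It starts in the other hole of the block. Origin at the centre of its lower end, z up.
- block: Fixed wooden storage block 95 x 220 x 50 mm (x, y, z) with two through holes of 49 mm diameter at y = +60 and -60 mm; origin at the centre of its underside. A stopper hangs in it with its collar on the block's top, its origin 12 mm above the table.
- stand: Fixed grey and aluminium stand on the table that holds the jar leaning 26 degrees towards the stand's -x side. Base plate 180 x 110 x 14 mm from x=-40 to 140 mm, y=-55 to 55 mm. Origin on the table straight below the jar's mouth centre.
- jar_mouth (a point): Centre of the jar's mouth in the plane of its rim, about 181 mm above the table. Its z axis points out of the jar along the neck's axis, 26 degrees from vertical (leaning towards the stand's -x). White neck: 44 mm bore, 54 mm outside diameter, 45 mm deep, then it opens into the clear glass body, 80 mm diameter. The jar is fixed in the stand.
- dish: Open glass dish, 100 mm diameter, 18 mm high, loose on the table; origin at the centre of its underside.
- stump: Sawn piece of branch with dark bark, 74 mm diameter, 62 mm high, standing loose; origin at the centre of its underside.
- screwdriver: Screwdriver with orange handle, 190 mm long, lying loose along its own x axis, handle to -x; origin at about its middle, on the table.
Things that resemble listed ones, but are neither listed nor needed, are in the scene too. There is more than one size of the green_stopper; the one meant has the size given above.

How it is judged:
By the outcome, as a careful person would: the job done as asked, in the order asked, and still so for the second after the job is handed in, with the robot touching nothing.
It also fails if it takes over 45 s, if anything falls off the work surface, if the arm or the gripper's body presses on something with over 40 N, if the wrist force passes 120 N, or if a joint passes its speed limit or range.

### The arm

A 6-joint arm with a two-finger parallel gripper is mounted at the origin on the work surface. World frame = base frame: x ahead of the robot, y to its left, z up, the work surface at z = 0. Lengths are in mm, angles in degrees, forces in N, time in s.
With the tool pointing down it reaches from about 350 to 850 mm from the base axis. Payload 8.1 kg.
Tool frame: the origin (TCP) lies midway between the tips of the shut fingers; the grasp point (between the pads) lies 19 mm behind it; z points along the fingers, y is the line along which they close (so a half turn about z gives the same grasp; the last joint's range is limited). The gripper opens to 85 mm and grips with 20 to 120 N. Pads are 22 mm wide; open, the fingers measure 114 mm over their backs; the gripper's body (76 mm by 85 mm) begins 54 mm behind the grasp point. The pads swing forward as they close: fully open they stand 13 mm farther back than shut.
Start: joints at [72.112, 7.471, 85.268, -0, 87.261, -4.893], TCP at [134.894, 584.644, 231.292] pointing down, gripper open.
Joint ranges: [-169.43, 169.43], [-51.17, 129.36], [1.28, 143.12], [-76.62, 256.62], [0, 156.53], [-152.29, 152.29]. Speed limits (degrees/s): [136.94, 136.94, 159.86, 180, 180, 180].

### API

Orientations are given as [roll, pitch, yaw] about the fixed x, y, z axes, in that order (R = Rz(yaw) Ry(pitch) Rx(roll)).
In Python, from bench import sensors, optics, r gives the robot as it stands.
- The arm moves only by the tool apply_moves, never from a script. Its argument "targets" is a list of rows, each a list of 7 numbers: the shift along the tool's x, y, z in mm, then the turn, a rotation vector about the tool's x, y, z in rad, then the closure, from 0 (fully open) to 1 (shut). In form: [[x, y, z, wx, wy, wz, claw], ...]. A call has 1 to 20 rows; each row shifts and turns the commanded pose from where the row before left it, along the tool's axes as they then stand; what a row does not reach is not made up. A row lasts 1/8 s, in which the tool goes at most 62.5 mm and 10.7 degrees, less where a joint would pass 70% of its speed; a pose out of reach is approached as far as the arm can. A call is refused whole if a number of a shift passes 62.5 or a number of a turn 0.188, either way. A call with a gripper value outside its range is refused whole. The fingers move at their own pace and stop on an object; "force" is the grip in N (left out, the last holds). Time passes only in rows, so rows that do not move let the fingers close. It gives the time, the measured TCP pose, the force, the opening and the grip force at its end, in the units of the state.
- sensors.sense(): the state, without advancing time (a new reading comes with each control period).
- optics.snapshot(name): name is "side" or "top"; returns the picture (420x560x3 uint8, red, green, blue); there is no depth.
- optics.get_calibration(name): a dict with "camera_matrix" (3x3 intrinsics, pixels), "pose" (4x4, takes a point from camera to world coordinates). Camera axes: x right, y down, z forward; pixel columns grow to the right and rows downward; lengths in mm; the calibration is good to about 2 mm. A picture is of the moment at which its call begins. get_calibration takes no time and is no camera call.
- r.hand_in(): hands the job in; it is judged then, once.
The state is a dict: "time": time; "joint_pos": joint angles; "qd": joint speeds; "joint_efforts": joint torques, N m; "tool_pos": TCP position; "tcp_rot": TCP orientation; "ft_force": force on the tool from outside, world axes, zero at the start; "wrist_torque": the same for the moment, N m; "finger_gap": finger opening in mm; "grip_force": force on a finger pad.
Only numpy, scipy, OpenCV 4.12 (cv2) and the standard library are available. Lean on these libraries where they do the work, as an engineer would, in place of code of your own. Each camera call takes 0.05 s, during which the arm holds its last target. There are 200 camera calls.

## Working session

There is one attempt and no reset: what is moved stays moved. The work goes in short steps, Python scripts to look and compute and a tool call to move; the robot and the scene stay as the last step left them, time stands still between calls to the robot, and variables do not carry over. Pictures are saved under pics/ and viewed, at most 10 in all, crops included, and the job is handed in when it is done.

Besides the shell and the picture viewer there is one more tool, called after "Call:" by a JSON object that holds its "fn" and its "kwargs", one argument or row to a line. apply_moves: Moves the arm, as the interface text tells. Its arguments: {"type":"object","properties":{"targets":{"type":"array"},"force":{"type":"number"}},"required":["targets"]}

```bash
mkdir -p pics
python3 - <<'E'
from bench import sensors, optics, r
import cv2,numpy as np
for n in("top","side"):
    im=optics.snapshot(n); cv2.imwrite(f"pics/{n}0.png",im[:,:,::-1]); np.save(f"{n}0.npy",im)
    c=optics.get_calibration(n); print(n,np.round(c["camera_matrix"],1).tolist(),np.round(c["pose"],3).tolist())
print(sensors.sense())
E
```

```text
top [[379.3, 0.0, 281.9], [0.0, 379.3, 199.2], [0.0, 0.0, 1.0]] [[-0.118, -0.972, 0.202, 382.909], [-0.993, 0.116, -0.025, 9.805], [0.001, -0.204, -0.979, 1034.976], [0.0, 0.0, 0.0, 1.0]]
side [[519.1, 0.0, 281.7], [0.0, 519.1, 212.0], [0.0, 0.0, 1.0]] [[-0.979, -0.13, 0.159, 346.73], [-0.205, 0.591, -0.78, 981.16], [0.007, -0.796, -0.605, 898.951], [0.0, 0.0, 0.0, 1.0]]
{'time': 0.1, 'joint_pos': array([ 7.21136228e+01,  7.51114321e+00,  8.53243745e+01, -1.93973295e-04,
        8.72606839e+01, -4.89298467e+00]), 'qd': array([ 0.01049459, -0.13787017, -0.07025468, -0.06693238, -0.06661138,
       -0.0031926 ]), 'joint_efforts': array([ 1.65742498e-03, -5.70945847e+01, -5.01945662e+01, -1.46897873e-04,
        8.08188954e-03,  3.06825712e-05]), 'tool_pos': array([134.72815255, 584.16617453, 230.33275411]), 'tcp_rot': array([-1.79904132e+02, -8.01247863e-03,  1.67006610e+02]), 'ft_force': array([ 0.0067502 ,  0.69671484, -0.59917044]), 'wrist_torque': array([-0.05376053, -0.04561446, -0.01720944]), 'grip_force': 0.0, 'finger_gap': 85.24511661310757}
```

View pics/top0.png

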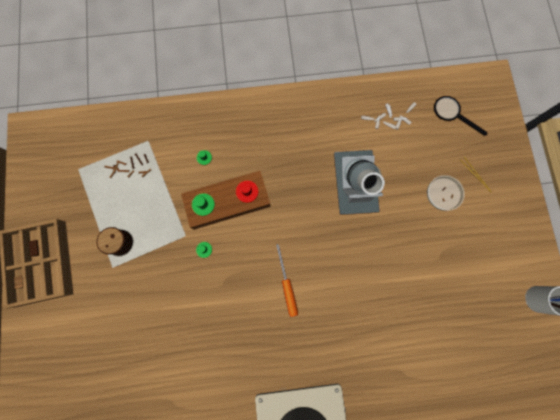

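View pics/side0.png

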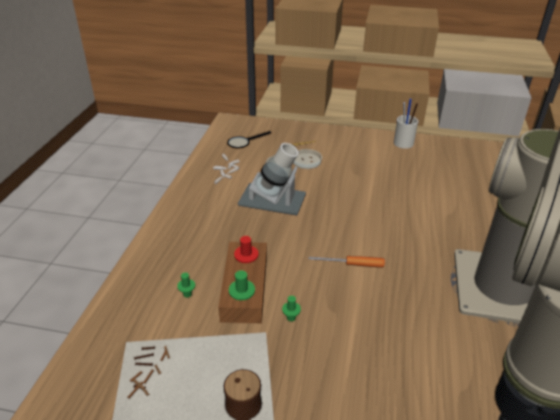

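```bash
cat > h.py <<'E'
import numpy as np,cv2
from bench import optics
def cal(n):
    c=optics.get_calibration(n); return np.array(c["camera_matrix"]),np.array(c["pose"])
def ray(n,uv):
    K,P=cal(n); d=P[:3,:3]@np.linalg.solve(K,[uv[0],uv[1],1]); return P[:3,3],d/np.linalg.norm(d)
def onz(n,uv,z):
    o,d=ray(n,uv); return o+d*(z-o[2])/d[2]
def tri(uvs):
    A=0;b=0
    for n,uv in uvs.items():
        o,d=ray(n,uv); M=np.eye(3)-np.outer(d,d); A=A+M;b=b+M@o
    return np.linalg.solve(A,b)
def proj(n,p):
    K,P=cal(n); q=K@(P[:3,:3].T@(np.asarray(p)-P[:3,3])); return q[:2]/q[2]
def blobs(im,col):
    h=cv2.cvtColor(im,cv2.COLOR_RGB2HSV)
    m=cv2.inRange(h,(45,120,50),(80,255,255)) if col=='g' else cv2.inRange(h,(0,200,90),(4,255,255))|cv2.inRange(h,(174,200,90),(180,255,255))
    n,l,s,c=cv2.connectedComponentsWithStats(m)
    return [(s[i],c[i],l==i) for i in range(1,n) if s[i][4]>40]
E
python3 - <<'E'
from h import *
T=np.load('top0.npy');S=np.load('side0.npy')
for n,im in(('top',T),('side',S)):
    for c in 'gr':
        for s,ce,_ in blobs(im,c): print(n,c,s,ce.round(2),onz(n,ce,54).round(1))
a=cv2.resize(T[135:230,320:400],None,fx=6,fy=6,interpolation=cv2.INTER_CUBIC)[:570]
b=cv2.resize(S[135:215,235:315],None,fx=6,fy=6,interpolation=cv2.INTER_CUBIC)[:,:310] if 0 else cv2.resize(S[135:215,237:309],None,fx=4,fy=4,interpolation=cv2.INTER_CUBIC)
o=np.zeros((570,480+288,3),np.uint8);o[:a.shape[0],:480]=a;o[:b.shape[0],480:]=b
cv2.imwrite('pics/crop1.png',o[:,:,::-1])
E
```

```text
top g [197 150  15  15 180] [203.79 157.16] [726.  180.4  54. ]
top g [192 193  23  23 395] [202.67 204.15] [597.2 193.3  54. ]
top g [196 242  16  16 209] [203.58 249.47] [478.5 200.   54. ]
top r [236 181  22  22 370] [246.52 191.06] [618.7  75.1  54. ]
side g [229 271  25  29 464] [241.38 286.89] [600.9 185.3  54. ]
side g [178 274  16  22 216] [185.88 284.88] [725.4 205.8  54. ]
side g [283 297  17  23 241] [291.05 308.51] [478.8 225.2  54. ]
side r [236 238  21  24 298] [245.6  251.27] [622.9  66.3  54. ]
```

View pics/crop1.png

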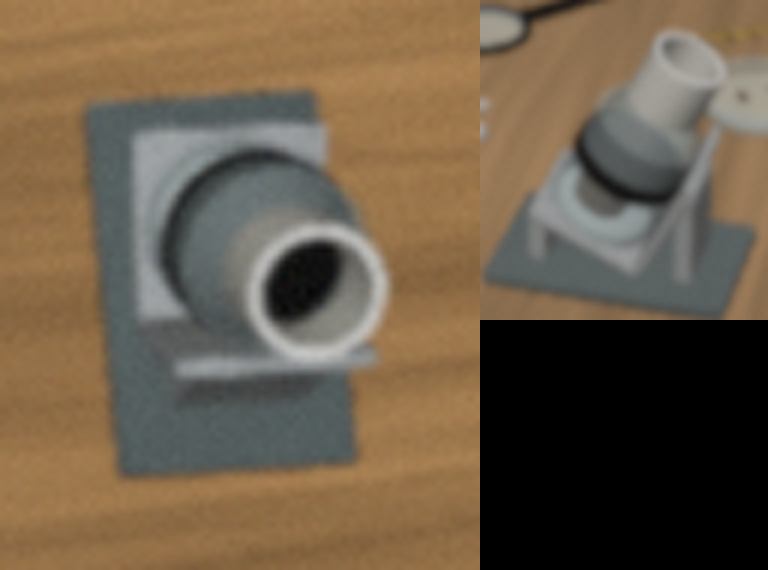

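Run:
```python
from h import *
cs=[onz('top',(320+x/6-.4,135+y/6-.4),14)[:2] for x,y in((87,105),(313,92),(356,462),(120,475))]
print(np.round(cs,1).tolist())
for i in range(4):
    d=cs[(i+1)%4]-cs[i]; print(np.linalg.norm(d),np.degrees(np.arctan2(d[1],d[0])))
# rim via white blob fits
ut=(320+317/6-.4,135+292/6-.4); us=(237+209/4-.4,135+61/4-.4)
p=tri({'top':ut,'side':us}); print('mouth',p, onz('top',ut,181), onz('side',us,181))
x=(cs[0]+cs[1]-cs[2]-cs[3])/2; x/=np.linalg.norm(x); print('stand origin from plate', np.mean(cs,0)-50*x, np.degrees(np.arctan2(x[1],x[0])))
S=np.load('side0.npy')
# side collar: widest rows
s,c,m=[b for b in blobs(S,'g') if b[0][4]>400][0]
for y in range(s[1],s[1]+s[3]):
    xs=np.where(m[y])[0]; print(y,xs.min(),xs.max(),end=' | ')
for z in (50,54,58,102): print(z,proj('side',[597.2,193.3,z]),proj('top',[597.2,193.3,z]))
```

```text
[[711.4, -179.0], [705.2, -285.6], [528.3, -275.6], [535.1, -168.0]]
106.85421848585608 -93.33513685875657
177.1762710538757 176.76754490339437
107.80556573259358 86.39781447098605
176.6746524344182 -3.5403072405977856
mouth [ 573.98994081 -226.22417588  177.6730797 ] [ 572.14402086 -225.3209905   181.        ] [ 574.06564707 -220.94208342  181.        ]
stand origin from plate [ 570.10534762 -224.10877078] -3.386162962672694
271 241 241 | 272 238 244 | 273 237 245 | 274 236 245 | 275 235 246 | 276 236 245 | 277 236 246 | 278 236 246 | 279 236 246 | 280 236 246 | 281 236 248 | 282 235 249 | 283 233 251 | 284 232 251 | 285 231 252 | 286 231 253 | 287 230 253 | 288 230 253 | 289 230 253 | 290 230 253 | 291 230 253 | 292 229 253 | 293 230 252 | 294 231 252 | 295 232 251 | 296 233 250 | 297 234 248 | 298 236 248 | 299 239 241 | 50 [242.07255324 290.90263293] [202.96232844 204.43282098]
54 [242.0024293  289.64863704] [202.65468261 204.14353315]
58 [241.93201352 288.38942239] [202.34461571 203.85196872]
102 [241.13764561 274.184087  ] [198.7655459  200.48647096]
```

Call:
{"fn": "apply_moves", "kwargs": {
  "targets": [
    [0,0,0,0,0,-0.168,0],
    [-20,-15,0,0,0,0,0],
    [-35,-26,0,0,0,0,0],
    [-35,-26,0,0,0,0,0],
    [-35,-26,0,0,0,0,0],
    [-35,-26,0,0,0,0,0],
    [-35,-26,0,0,0,0,0],
    [-35,-26,0,0,0,0,0],
    [-35,-26,0,0,0,0,0],
    [-35,-26,0,0,0,0,0],
    [-35,-26,0,0,0,0,0],
    [-35,-26,0,0,0,0,0],
    [-35,-26,0,0,0,0,0],
    [-35,-26,0,0,0,0,0],
    [-35,-26,0,0,0,0,0],
    [-10,-10,0,0,0,0,0],
    [0,0,0,0,0,0,0],
    [0,0,0,0,0,0,0]
  ],
  "force": 50
}}

```text
time: 2.35
tool_pos: [596.8, 194.8, 231.1]
tcp_rot: [180.0, -0.0, 176.7]
ft_force: [0.4, 1.3, -0.6]
finger_gap: 85.0
grip_force: 0.0
```

Call:
{"fn": "apply_moves", "kwargs": {
  "targets": [
    [0,-1.5,20,0,0,0,0],
    [0,0,40,0,0,0,0],
    [0,0,40,0,0,0,0],
    [0,0,30,0,0,0,0],
    [0,0,20,0,0,0,0],
    [0,0,10,0,0,0,0],
    [0,0,5,0,0,0,0],
    [0,0,0,0,0,0,0.3],
    [0,0,0,0,0,0,0.6],
    [0,0,0,0,0,0,1],
    [0,0,0,0,0,0,1],
    [0,0,0,0,0,0,1],
    [0,0,0,0,0,0,1],
    [0,0,0,0,0,0,1]
  ],
  "force": 50
}}

```text
time: 4.1
tool_pos: [598.3, 192.4, 67.3]
tcp_rot: [180.0, 0.1, 176.6]
ft_force: [0.5, 0.2, 5.3]
finger_gap: 26.8
grip_force: 49.2
```

Call:
{"fn": "apply_moves", "kwargs": {
  "targets": [
    [0,0,-10,0,0,0,1],
    [0,0,-20,0,0,0,1],
    [0,0,-40,0,0,0,1],
    [0,0,-40,0,0,0,1],
    [0,0,-40,0,0,0,1],
    [0,0,-40,0,0,0,1],
    [0,-10,-20,0,0,0,1],
    [3,-30,0,0,0,0,1],
    [3,-40,0,0,0,0,1],
    [4,-40,0,0,0,0,1],
    [4,-40,0,0,0,0,1],
    [4,-40,0,0,0,0,1],
    [4,-40,0,0,0,0,1],
    [4,-40,0,0,0,0,1],
    [4,-40,0,0,0,0,1],
    [3,-40,0,0,0,0,1],
    [2,-30,0,0,0,0,1],
    [0,-18,0,0,0,0,1],
    [0,-9,0,0,0,0,1],
    [0,0,0,0,0,0,1]
  ],
  "force": 50
}}

```text
time: 6.6
tool_pos: [538.2, -221.9, 276.1]
tcp_rot: [180.0, -0.0, 176.6]
ft_force: [-0.5, 0.3, -0.5]
finger_gap: 27.1
grip_force: 49.3
```

Call:
{"fn": "apply_moves", "kwargs": {
  "targets": [
    [0,0,0,0,-0.06,0,1],
    [0,0,0,0,-0.08,0,1],
    [0,0,0,0,-0.08,0,1],
    [0,0,0,0,-0.08,0,1],
    [0,0,0,0,-0.08,0,1],
    [0,0,0,0,-0.054,0,1],
    [0,0,0,0,-0.02,0,1],
    [0,0,0,0,0,0,1],
    [0,0,0,0,0,0,1]
  ]
}}

```text
time: 7.72
tool_pos: [538.5, -221.7, 276.6]
tcp_rot: [-180.0, 26.0, 176.7]
ft_force: [-0.3, 1.0, -1.3]
finger_gap: 26.5
grip_force: 49.2
```

```bash
cat > look.py <<'E'
import sys
from h import *
from bench import sensors
k=sys.argv[1]
s=sensors.sense(); print(s['time'],s['tool_pos'].round(1),s['tcp_rot'].round(2),s['joint_pos'].round(0))
o=[]
for n,(x,y) in (('side',(235,95)),('top',(310,120))):
    im=optics.snapshot(n); np.save(f'{n}{k}.npy',im)
    c=im[y:y+120,x:x+90]; o.append(cv2.resize(c,None,fx=4.4,fy=4.4,interpolation=cv2.INTER_CUBIC))
cv2.imwrite(f'pics/look{k}.png',np.hstack(o)[:,:,::-1])
E
python3 look.py 1
```

```text
7.725 [ 538.5 -221.7  276.6] [-180.     25.99  176.67] [ -36.  -19.  109.   15.   68. -126.]
```

View pics/look1.png

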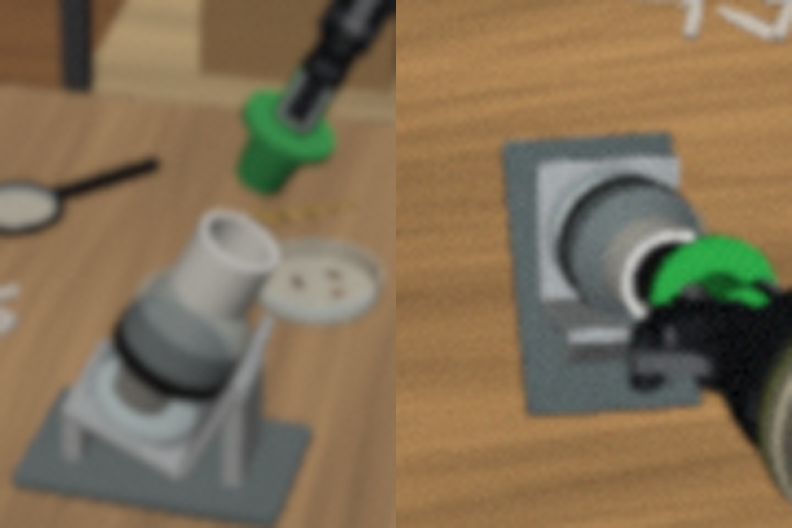

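Run:
```python
from h import *
t=np.array([.4375,-.0259,-.8988]);p=np.array([538.5,-221.7,276.6])
for d in (9.3,17.3,55.3):
    q=p+d*t
    for n,o in(('side',(235,95)),('top',(310,120))):
        u=proj(n,q);print(d,n,u.round(1),'crop',((u-o+.4)*4.4+([396,0] if n=='top' else [0,0])).round(0))
for m in([572,-225,181],[573,-225.5,179]):
    print(proj('side',m),proj('top',m))
s,c,m=max(blobs(np.load('side1.npy')[:200],'g'),key=lambda b:b[0][4] if b[0][1]<200 else 0)
ys,xs=np.where(m);e=cv2.fitEllipse(np.array([(x,y) for x,y in zip(xs,ys)]));print(s,e)
for y in range(s[1],s[1]+s[3]):
    r=np.where(m[y])[0];print(y,r.min(),r.max(),end='|')
```

```text
9.3 side [301.3 121.9] crop [293. 120.]
9.3 top [383.1 186.9] crop [719. 296.]
17.3 side [299.9 124.2] crop [287. 130.]
17.3 top [382.  186.1] crop [714. 292.]
55.3 side [293.5 134.9] crop [259. 177.]
55.3 top [377.1 182.4] crop [693. 276.]
[289.88571173 149.19087696] [372.30715145 183.34233935]
[289.54865802 149.69781362] [372.24604872 183.11398122]
[290 117  20  21 223] ((298.4925842285156, 126.2540512084961), (15.792450904846191, 18.977235794067383), 32.420536041259766)
117 293 297|118 292 297|119 292 296|120 291 296|121 291 297|122 292 297|123 292 307|124 292 308|125 293 309|126 293 309|127 292 309|128 292 309|129 291 308|130 291 307|131 291 303|132 290 301|133 290 300|134 290 299|135 291 298|136 292 298|137 294 297|
```

Call:
{"fn": "apply_moves", "kwargs": {
  "targets": [
    [6,-0.7,0,0,0,0,1],
    [5,-0.6,0,0,0,0,1],
    [0,0,10,0,0,0,1],
    [0,0,12,0,0,0,1],
    [0,0,8,0,0,0,1],
    [0,0,8,0,0,0,1],
    [0,0,6,0,0,0,1],
    [0,0,6,0,0,0,1],
    [0,0,5,0,0,0,1],
    [0,0,0,0,0,0,1],
    [0,0,0,0,0,0,1]
  ]
}}

```text
time: 9.2
tool_pos: [552.4, -224.2, 222.3]
tcp_rot: [-180.0, 26.0, 176.6]
ft_force: [-1.4, -0.8, -0.6]
finger_gap: 26.6
grip_force: 49.2
```

```bash
python3 look.py 2
```

```text
9.2 [ 552.4 -224.2  222.3] [-179.99   26.03  176.64] [ -35.  -15.  112.   15.   62. -127.]
```

View pics/look2.png

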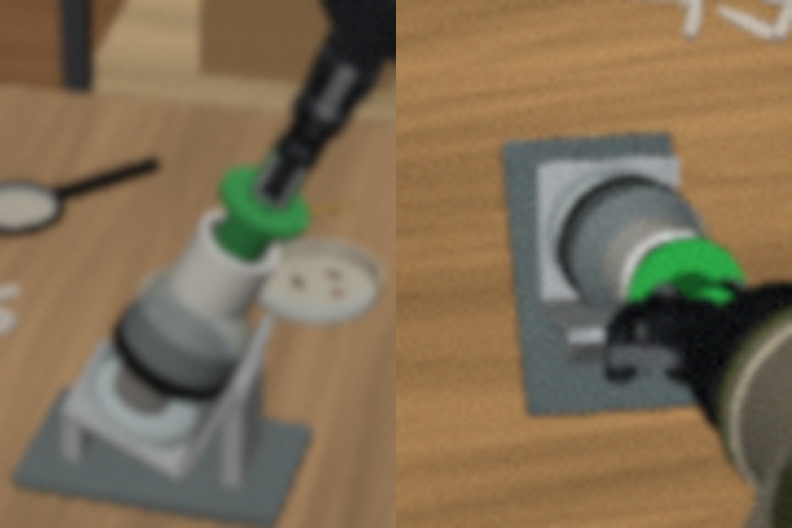

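Call:
{"fn": "apply_moves", "kwargs": {
  "targets": [
    [0,0,5,0,0,0,1],
    [0,0,5,0,0,0,1],
    [0,0,5,0,0,0,1],
    [0,0,4,0,0,0,1],
    [0,0,3,0,0,0,1],
    [0,0,2,0,0,0,1],
    [0,0,0,0,0,0,1]
  ]
}}

```text
time: 10.18
tool_pos: [562.8, -224.7, 200.3]
tcp_rot: [180.0, 26.0, 176.6]
ft_force: [0.5, 0.3, -0.9]
finger_gap: 27.0
grip_force: 49.2
```

Call:
{"fn": "apply_moves", "kwargs": {
  "targets": [
    [0,0,1,0,0,0,1],
    [0,0,1,0,0,0,1],
    [0,0,1,0,0,0,1],
    [0,0,0,0,0,0,1]
  ]
}}

```text
time: 10.68
tool_pos: [564.2, -224.8, 197.7]
tcp_rot: [-180.0, 26.0, 176.6]
ft_force: [0.8, -0.4, -0.8]
finger_gap: 26.9
grip_force: 49.2
```

Call:
{"fn": "apply_moves", "kwargs": {
  "targets": [
    [0,0,1,0,0,0,1],
    [0,0,1,0,0,0,1],
    [0,0,0,0,0,0,1]
  ]
}}

```text
time: 11.05
tool_pos: [564.9, -224.9, 196.3]
tcp_rot: [-180.0, 26.0, 176.6]
ft_force: [-4.9, 1.9, 3.6]
finger_gap: 27.0
grip_force: 50.1
```

Call:
{"fn": "apply_moves", "kwargs": {
  "targets": [
    [0,0,1,0,0,0,1],
    [0,0,0.5,0,0,0,1],
    [0,0,0,0,0,0,1]
  ]
}}

```text
time: 11.42
tool_pos: [565.0, -224.9, 196.3]
tcp_rot: [-180.0, 26.0, 176.7]
ft_force: [-22.6, 5.4, 16.1]
finger_gap: 27.0
grip_force: 51.9
```

Call:
{"fn": "apply_moves", "kwargs": {
  "targets": [
    [0.5,0,-0.5,0,0,0,1],
    [0.5,0,0,0,0,0,1],
    [0,0,0,0,0,0,1]
  ]
}}

```text
time: 11.8
tool_pos: [564.9, -224.9, 196.3]
tcp_rot: [-180.0, 26.1, 176.7]
ft_force: [-7.0, 2.3, 9.1]
finger_gap: 26.7
grip_force: 50.6
```

```bash
python3 look.py 3
```

```text
11.8 [ 564.9 -224.9  196.3] [-179.96   26.1   176.66] [ -34.  -12.  112.   15.   58. -127.]
```

View pics/look3.png

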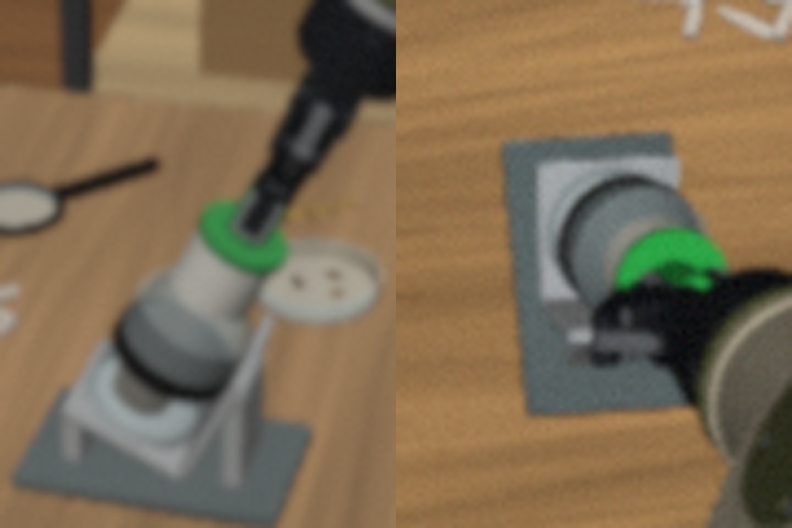

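The collar sits on the rim in both views: at (244,235) in the side crop, with no dark gap below it. I'll give it a last push, then let go and back off along the axis.

Call:
{"fn": "apply_moves", "kwargs": {
  "targets": [
    [0,0,0.7,0,0,0,1],
    [0,0,0.6,0,0,0,1],
    [0,0,0,0,0,0,1]
  ]
}}

```text
time: 12.28
tool_pos: [565.0, -224.9, 196.2]
tcp_rot: [-179.9, 26.1, 176.7]
ft_force: [-23.1, 7.2, 21.0]
finger_gap: 27.1
grip_force: 52.5
```

Call:
{"fn": "apply_moves", "kwargs": {
  "targets": [
    [0,0,-0.6,0,0,0,1],
    [0,0,-0.6,0,0,0,1],
    [0,0,0,0,0,0,0.6],
    [0,0,0,0,0,0,0.4],
    [0,0,0,0,0,0,0.2],
    [0,0,0,0,0,0,0],
    [0,0,0,0,0,0,0],
    [0,0,0,0,0,0,0],
    [0,0,-5,0,0,0,0],
    [0,0,-15,0,0,0,0],
    [0,0,-30,0,0,0,0],
    [0,0,-40,0,0,0,0],
    [0,0,-40,0,0,0,0],
    [0,0,-20,0,0,0,0],
    [0,0,0,0,0,0,0],
    [0,0,0,0,0,0,0]
  ]
}}

```text
time: 14.28
tool_pos: [498.8, -220.8, 328.7]
tcp_rot: [180.0, 26.0, 176.6]
ft_force: [0.4, -0.6, -0.2]
finger_gap: 85.4
grip_force: 0.0
```

```bash
python3 look.py 4
python3 - <<'E'
import cv2,numpy as np
for n in('side','top'): cv2.imwrite(f'pics/{n}4.png',np.load(f'{n}4.npy')[:,:,::-1])
a=np.load('side4.npy')[130:190,255:325];b=np.load('top4.npy')[155:215,340:410]
o=np.hstack([cv2.resize(c,None,fx=5.6,fy=5.6,interpolation=cv2.INTER_CUBIC) for c in(a,b)])
cv2.imwrite('pics/zoom4.png',o[:,:,::-1])
E
```

```text
14.275 [ 498.8 -220.8  328.7] [179.98  25.98 176.61] [ -39.  -26.  109.   15.   76. -127.]
```

View pics/zoom4.png

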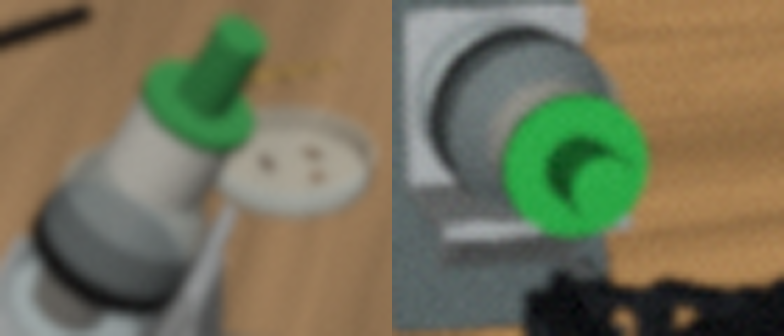

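View pics/side4.png

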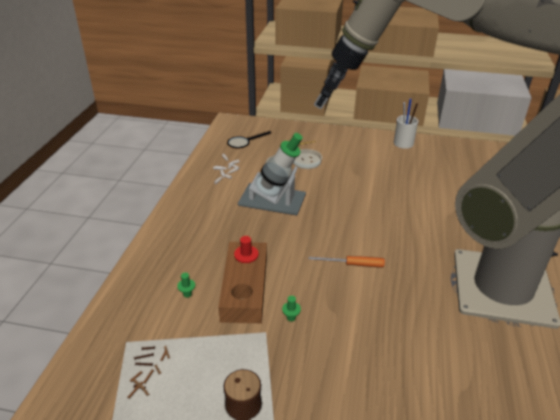

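Run:
```python
from h import *
a=np.array([-.4375,.0259,.8988]);M=np.array([572.7,-225,180.3])
for n,o in(('side',(255,130)),('top',(340,155))):
    for s in(0,8,52): u=proj(n,M+a*s);print(n,s,((u-o+.4)*5.6+([392,0] if n=='top' else [0,0])).round(0))
S=np.load('side4.npy');T=np.load('top4.npy')
for n,im in(('side',S),('top',T)):
    s,c,m=[b for b in blobs(im,'g') if (b[1][0]>280 and b[1][1]<200)][0]
    # silhouette predicted from sampled solid
    x=np.array([.8988,-.053,.4375]);x/=np.linalg.norm(x);y=np.cross(a,x)
    P=[proj(n,M+a*h+R*(np.cos(t)*x+np.sin(t)*y)) for R,h in((30,0),(30,8),(14,52),(14,8)) for t in np.linspace(0,6.28,60)]
    P=np.array(P);print(n,'obs',s[:4],'pred',P.min(0).round(1),(P.max(0)-P.min(0)).round(1))
```

```text
side 0 [196. 111.]
side 8 [203.  99.]
side 52 [244.  32.]
top 0 [574. 160.]
top 8 [579. 164.]
top 52 [609. 187.]
side obs [281 134  20  23] pred [279.6 131.7] [23.3 25.6]
top obs [360 172  26  26] pred [359.3 170.4] [26.7 26.1]
```

```bash
python3 -c "
from bench import r
print(r.hand_in())"
```

```text
the job is handed in; nothing more can be done
None
```

The green stopper is pushed home in the jar's leaning neck and released, and the job was handed in at about 14.4 s; its collar and tilt match a flush seat in both camera views, and the other objects were left alone.

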